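Free the jammed sample tray of the bean moisture meter

ROBOT

A 6-joint arm with a two-finger parallel gripper is mounted at the origin on the work surface. World frame = base frame: x ahead of the robot, y to its left, z up, the work surface at z = 0. Lengths are in m, angles in rad, forces in N, time in s.
With the tool pointing down it reaches from about 0.375 to 0.975 m from the base axis. Payload 3.8 kg.
Tool frame: the origin (TCP) lies on the centre line of the jaws, within the pads' length; the fingertips stand 25 mm ahead of it and the grasp point (between the pads) lies 6 mm ahead of it; z points along the fingers, y is the line along which they close (so a half turn about z gives the same grasp; the last joint's range is limited). The gripper opens to 85 mm and grips with 20 to 120 N. Pads are 22 mm wide; open, the fingers measure 114 mm over their backs; the gripper's body (76 mm by 85 mm) begins 54 mm behind the grasp point. The pads swing forward as they close: fully open they stand 13 mm farther back than shut.
Start: joints at [-1.191, 0.264, 1.604, -0, 1.274, -0.037], TCP at [0.273, -0.617, 0.256] pointing down, gripper open.
Joint ranges: [-2.63, 2.63], [-0.94, 2.18], [0.31, 2.57], [-1.31, 4.45], [0, 2.66], [-2.55, 2.55]. Speed limits (rad/s): [2.57, 2.57, 3.14, 3.14, 3.14, 3.14].

INTERFACE

Orientations are given as a rotation vector (axis times angle).
In Python, from workcell import bot gives the robot as it stands. The module is installed in compiled form; this text tells all that it offers.
- The arm moves only by the tool play_rows, never from a script. Its argument "commands" is a list that holds one entry, the list of rows, each a list of 7 numbers: the shift along the tool's x, y, z as a fraction of full scale, then the turn, a rotation vector about the tool's x, y, z as a fraction of full scale, then the closure, from -1 (fully open) to 1 (shut). A call has 1 to 8 rows; each row is the pose to reach, as a shift and turn from the pose commanded when the call began, along the tool's axes at that moment, turning the shorter way round; what a row does not reach only later rows make up. Full scale, the value 1, is 60 cm for a shift and 180 degrees for a turn. A row lasts 1/10 s, in which the tool goes at most 50 mm and 8.59 degrees, less where a joint would pass 70% of its speed; a pose out of reach is approached as far as the arm can. A call with a number of a shift or a turn outside -1 to 1 is refused whole. A call with a gripper value outside its range is refused whole. The fingers move at their own pace and stop on an object; "force" is the grip in N (left out, the last holds). Time passes only in rows, so rows that repeat a pose let the fingers close. It gives the time, the measured TCP pose, the force, the opening and the grip force at its end, in the units of the state.
- bot.read_state(): the state, without advancing time (a new reading comes with each control period).
- bot.read_camera(name): name is "scene" or "side" or "wrist"; returns the picture (420x560x3 uint8, blue, green, red); there is no depth.
- bot.camera_params(name): a dict with "fov_y" (degrees; the focal length in pixels is half the picture's height over the tangent of half this angle, whatever the lens; pixels are square), "cx", "cy" (the principal point, pixels), "rvec" (rotation vector, rad) and "tvec" (3), from world to camera coordinates, as OpenCV has them. Camera axes: x right, y down, z forward; pixel columns grow to the right and rows downward; lengths in m; the calibration is good to about 2 mm. A picture is of the moment at which its call begins: read the wrist's pose just before it. camera_params takes no time and is no camera call; for the wrist camera it gives the pose at the moment of the call.
- bot.finish_job(): hands the job in; it is judged then, once.
The state is a dict: "time": time; "q": joint angles; "joint_vel": joint speeds; "joint_torque": joint torques, N m; "tool_pos": TCP position; "tcp_rot": TCP orientation; "wrist_force": force on the tool from outside, world axes, zero at the start; "torque": the same for the moment, N m; "width": opening from 0.0 (shut) to 1.0 (fully open); "grip_force": force on a finger pad.
Only numpy, scipy, OpenCV 4.12 (cv2) and the standard library are available. Lean on these libraries where they do the work, as an engineer would, in place of code of your own. Each camera call takes 0.05 s, during which the arm holds its last target. There are 200 camera calls.

TASK

The moisture meter's sample tray is locked shut. Take the release pin out of its holder, feel along the groove on top of the meter for the small hole, and press the pin gently down through it until the hidden latch trips and the tray springs out; then hang the pin back in its holder, fully home, and let go. Touch the meter and its tray with the pin alone, never with more than 25 N, and leave everything else where it is.

Things in the scene. Friction and masses are not known exactly. Their poses are not given: they have to be found in the camera images.
- meter: White bench moisture meter, fixed, 180 x 180 mm, cover 105 mm above the table; a grey display console rises to 127 mm from 27 mm to +x of the origin on. Origin: centre of its underside; own -x is the front, where the black-fronted sample tray slides out. Only the release pin may touch the meter or tray; parts break above 25 N of pin force in any direction.
- groove (a point): Centre of the floor of the orange-edged groove in the meter's cover. It runs along this point's y, 29 mm to either side, 10 mm wide, 5 mm deep; floor: hard steel, level, 100 mm above the table. One through hole, 9 mm along the groove and as wide as it, lies up to 19 mm either side of this point; its place varies and is not measured: find it by feel or by eye.
- tray (a joint): How far the sample tray stands out, m: 0 latched shut; springs out along the meter's -x by itself to 0.035 when the latch trips, and stays out. The latch is a hidden spring pad 14 mm below the groove floor, under the hole (hole edges 8 mm deep): gives from about 4 N, trips after 6 mm of travel (about 7 N), hard stop after 11 mm.
- pin: Release pin: steel rod 5 mm thick, round-ended, reaching 60 mm down from a 24 mm square, 4 mm thick flange; on it an orange handle 16 x 16 mm, 50 mm tall. About 70 g. Origin: centre of the flange's underside, z up along the handle; the handle's flat sides face the body's x and y. Upright in its holder at the start.
- pin_grip (a point): Centre of the pin's orange handle (29 mm above the flange's underside, 89 mm above the rod's tip).
- pin_tip (a point): Lower tip of the pin's rod, 60 mm below the flange's underside.
- holder_top (a point): Centre of the mouth of the hole in the pin's grey holder, a fixed block 50 x 50 mm and 70 mm tall. The hole is 11 mm square and open all the way down; the pin hangs in it with its flange flat on the block's top, so that the handle's centre is then 29 mm above this point.
- jar: Bystander, to be left alone: a closed glass sample jar of green beans, 68 mm wide, 110 mm tall; origin at the centre of its underside.
- bowl: Bystander, to be left alone: a white cupping bowl, 96 mm wide, 60 mm tall; origin at the centre of its underside.
- mug: Bystander, to be left alone: a blue mug, 80 mm wide, 90 mm tall; origin at the centre of its underside.
- tin: Bystander, to be left alone: a closed dark tin with a green label, 72 mm wide, 120 mm tall; origin at the centre of its underside.
- spoon: Bystander, to be left alone: a cupping spoon, 170 mm long, lying flat; origin at the centre of its underside.
- sieve: Bystander, to be left alone: an aluminium sieve ring, 150 mm across, 45 mm tall; origin at the centre of its underside.
- pen: Bystander, to be left alone: a green pen, 140 mm long, lying on a spiral notebook; origin at the centre of its underside.

How it is judged:
By the outcome, as a careful person would: the job done as asked, in the order asked, and still so for the second after the job is handed in, with the robot touching nothing.
It also fails if it takes over 64 s, if anything falls off the work surface, if the arm or the gripper's body presses on something with over 40 N, if the wrist force passes 120 N, or if a joint passes its speed limit or range.

## Working session

There is one attempt and no reset: what is moved stays moved. The work goes in short steps, Python scripts to look and compute and a tool call to move; the robot and the scene stay as the last step left them, time stands still between calls to the robot, and variables do not carry over. Pictures are saved under pics/ and viewed, at most 10 in all, crops included, and the job is handed in when it is done.

Besides the shell and the picture viewer there is one more tool, called after "Call:" in YAML: its name, and indented under it one key for each argument. play_rows: Moves the arm, as the interface text tells. Its arguments: {"type":"object","properties":{"commands":{"type":"array"},"force":{"type":"number"}},"required":["commands"]}

```bash
mkdir -p pics
cat > h.py <<'E'
import numpy as np, cv2
from workcell import bot
def K(p,h=420):
    f=h/2/np.tan(np.radians(p["fov_y"])/2); return np.array([[f,0,p["cx"]],[0,f,p["cy"]],[0,0,1]])
def ray(p,uv):
    R=cv2.Rodrigues(np.array(p["rvec"],float))[0]; t=np.array(p["tvec"],float)
    d=R.T@np.linalg.inv(K(p))@np.array([uv[0],uv[1],1.]); return -R.T@t,d
def onz(p,uv,z):
    o,d=ray(p,uv); return o+d*(z-o[2])/d[2]
def proj(p,X):
    return cv2.projectPoints(np.array(X,float).reshape(-1,3),np.array(p["rvec"],float),np.array(p["tvec"],float),K(p),None)[0].reshape(-1,2)
E
python3 - <<'E'
from h import *
s=bot.read_state(); print({k:np.round(v,3) for k,v in s.items()})
for n in("scene","side"):
    print(n,bot.camera_params(n)); cv2.imwrite(f"pics/{n}0.png",bot.read_camera(n))
E
```

```text
{'time': np.float64(0.0), 'q': array([-1.191,  0.265,  1.605, -0.   ,  1.274, -0.037]), 'joint_vel': array([ 0.   ,  0.001, -0.   , -0.001, -0.001, -0.   ]), 'joint_torque': array([ 0.0000e+00, -5.1511e+01, -3.6732e+01, -0.0000e+00,  1.3000e-02,
       -0.0000e+00]), 'tool_pos': array([ 0.273, -0.617,  0.255]), 'tcp_rot': array([-3.071e+00, -6.500e-01,  1.000e-03]), 'wrist_force': array([ 0.653, -0.291, -0.154]), 'torque': array([ 0.037, -0.058, -0.015]), 'grip_force': np.float64(0.0), 'width': np.float64(1.002)}
scene {'fov_y': 54.89160454783874, 'cx': 275.88332050620386, 'cy': 213.08843911801316, 'rvec': array([ 1.83224644,  1.7050476 , -0.65539103]), 'tvec': array([-0.02816924, -0.33320311,  1.79758116])}
side {'fov_y': 50.32956454394403, 'cx': 284.45073181974783, 'cy': 220.45796877477736, 'rvec': array([ 0.10336106, -2.84400489,  1.25126288]), 'tvec': array([0.52480977, 0.09757274, 1.36359434])}
```

View pics/scene0.png

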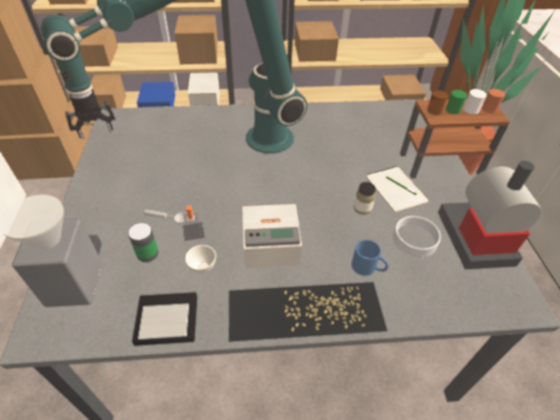

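View pics/side0.png

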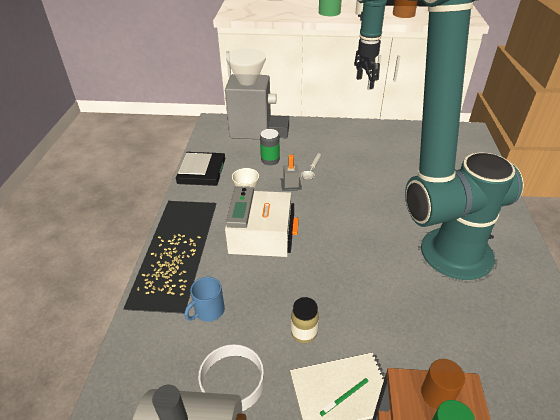

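The scene picture shows the orange pin handle at (189,213) over its grey holder at (193,230), with the tin at (145,242), bowl at (201,258) and spoon at (170,215) nearby. The meter's groove is at (270,221). In the side picture the handle is at (291,162) and the groove at (266,210).

Run:
```python
from h import *
uv={}
for n,wins in(("scene",{"pin":(180,200,200,222),"gr":(255,212,285,230)}),("side",{"pin":(284,150,298,172),"gr":(258,198,275,222)})):
    im=cv2.imread(f"pics/{n}0.png"); hsv=cv2.cvtColor(im,cv2.COLOR_BGR2HSV)
    m=((hsv[...,0]<18)&(hsv[...,1]>110)&(hsv[...,2]>110)).astype(np.uint8)
    p=bot.camera_params(n)
    for k,(a,b,c,d) in wins.items():
        ys,xs=np.nonzero(m[b:d,a:c]); c0=np.array([xs.mean()+a,ys.mean()+b]); uv[n,k]=c0
        print(n,k,c0.round(1),len(xs),xs.min()+a,xs.max()+a,ys.min()+b,ys.max()+b)
        cov=np.cov(xs,ys); w,v=np.linalg.eigh(cov); ax=v[:,1]*2
        z=.105 if k=="gr" else .099
        d2=onz(p,c0+5*ax/2,z)-onz(p,c0-5*ax/2,z)
        print("  onz",onz(p,c0,z).round(4),"axis deg",np.degrees(np.arctan2(d2[1],d2[0])).round(1))
def tri(k):
    A=[];b=[]
    for n in("scene","side"):
        o,d=ray(bot.camera_params(n),uv[n,k]); d/=np.linalg.norm(d); P=np.eye(3)-np.outer(d,d); A.append(P);b.append(P@o)
    return np.linalg.lstsq(np.vstack(A),np.hstack(b),rcond=None)[0]
for k in("pin","gr"): print(k,tri(k).round(4))
s=cv2.imread("pics/scene0.png")[190:290,110:310]; t=cv2.imread("pics/side0.png")[120:260,210:350]
cv2.imwrite("pics/c.png",np.hstack([cv2.resize(s,(480,240)),cv2.resize(t,(240,240))]))
q=bot.camera_params("wrist");print(q)
R=cv2.Rodrigues(np.array(bot.read_state()["tcp_rot"]))[0];print(R.round(3))
Rc=cv2.Rodrigues(np.array(q["rvec"]))[0]; c=-Rc.T@q["tvec"]; print("cam in tool",R.T@(c-bot.read_state()["tool_pos"]),(R.T@Rc.T).round(3))
```

```text
scene pin [189.2 211.7] 68 186 192 206 218
  onz [ 0.5228 -0.3044  0.099 ] axis deg 12.7<stdin>:8: RuntimeWarning: Mean of empty slice.
  ret = ret.dtype.type(ret / rcount)
Traceback (most recent call last):
ValueError: zero-size array to reduction operation minimum which has no identity
```

Run:
```python
from h import *
uv={}
for n,wins in(("scene",{"pin":(180,200,200,222),"gr":(255,212,285,230)}),("side",{"pin":(284,150,298,172),"gr":(258,198,275,222)})):
    im=cv2.imread(f"pics/{n}0.png"); hsv=cv2.cvtColor(im,cv2.COLOR_BGR2HSV)
    p=bot.camera_params(n)
    for k,(a,b,c,d) in wins.items():
        m=((hsv[...,0]<18)&(hsv[...,1]>(110 if k=="pin" else 60))&(hsv[...,2]>110)).astype(np.uint8)
        ys,xs=np.nonzero(m[b:d,a:c]); c0=np.array([xs.mean()+a,ys.mean()+b]); uv[n,k]=c0
        print(n,k,c0.round(1),len(xs),xs.min()+a,xs.max()+a,ys.min()+b,ys.max()+b)
        cov=np.cov(xs,ys); w,v=np.linalg.eigh(cov); ax=v[:,1]*2
        z=.105 if k=="gr" else .099
        d2=onz(p,c0+5*ax/2,z)-onz(p,c0-5*ax/2,z)
        print("  onz",onz(p,c0,z).round(4),"axis deg",np.degrees(np.arctan2(d2[1],d2[0])).round(1))
def tri(k):
    A=[];b=[]
    for n in("scene","side"):
        o,d=ray(bot.camera_params(n),uv[n,k]); d/=np.linalg.norm(d); P=np.eye(3)-np.outer(d,d); A.append(P);b.append(P@o)
    return np.linalg.lstsq(np.vstack(A),np.hstack(b),rcond=None)[0]
for k in("pin","gr"): print(k,tri(k).round(4))
s=cv2.imread("pics/scene0.png")[190:290,110:310]; t=cv2.imread("pics/side0.png")[120:260,210:350]
cv2.imwrite("pics/c.png",np.hstack([cv2.resize(s,(480,240)),cv2.resize(t,(240,240))]))
q=bot.camera_params("wrist");print(q)
R=cv2.Rodrigues(np.array(bot.read_state()["tcp_rot"]))[0];print(R.round(3))
Rc=cv2.Rodrigues(np.array(q["rvec"]))[0]; c=-Rc.T@q["tvec"]; print("cam in tool",R.T@(c-bot.read_state()["tool_pos"]),(R.T@Rc.T).round(3))
```

```text
scene pin [189.2 211.7] 68 186 192 206 218
  onz [ 0.5228 -0.3044  0.099 ] axis deg 12.7
scene gr [269.9 220.3] 107 260 280 218 223
  onz [ 0.5842 -0.0384  0.105 ] axis deg -90.0
side pin [290.9 161.3] 66 289 293 154 168
  onz [ 0.5259 -0.3037  0.099 ] axis deg 92.2
side gr [265.5 210.2] 58 262 269 203 217
  onz [ 0.5858 -0.0343  0.105 ] axis deg 89.5
pin [ 0.5252 -0.3035  0.1002]
gr [ 0.585  -0.0375  0.1039]
{'fov_y': 71.0424727524006, 'cx': 277.84824355181297, 'cy': 209.2054542707631, 'rvec': array([-2.40397095,  1.56311743,  0.25322699]), 'tvec': array([-0.67365595, -0.04107757,  0.38124841])}
[[ 0.914  0.405 -0.001]
 [ 0.405 -0.914  0.002]
 [ 0.    -0.002 -1.   ]]
cam in tool [ 0.07978218  0.00021078 -0.11783772] [[ 0.    -0.95  -0.311]
 [ 1.     0.001 -0.001]
 [ 0.001 -0.311  0.95 ]]
```

View pics/c.png

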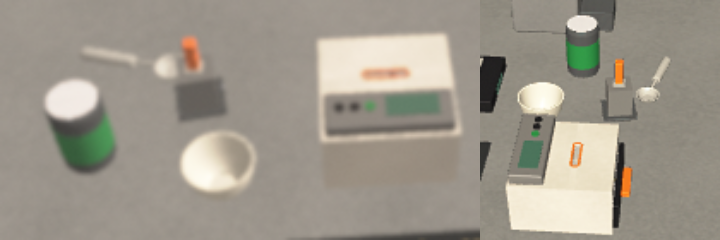

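The crop shows the holder block with the pin upright, the spoon just beside it, and the bowl and tin more than 10 cm away. I move above the pin for a wrist view.

Call:
play_rows:
  commands:
    - [[0.596,-0.308,0,0,0,0.133,-1],[0.596,-0.308,0,0,0,0.133,-1],[0.596,-0.308,0,0,0,0.133,-1],[0.596,-0.308,0,0,0,0.133,-1],[0.596,-0.308,0,0,0,0.133,-1],[0.596,-0.308,0,0,0,0.133,-1],[0.596,-0.308,0,0,0,0.133,-1],[0.596,-0.308,0,0,0,0.133,-1]]

```text
time: 0.9
tool_pos: [0.5243, -0.3037, 0.2558]
tcp_rot: [-3.141, 0.002, 0.001]
wrist_force: [1.2, -0.5, 0.7]
width: 0.996
grip_force: 0.0
```

Call:
play_rows:
  commands:
    - [[0,0,0,0,0,0,-1],[0,0,0,0,0,0,-1],[0,0,0,0,0,0,-1]]

```text
time: 1.2
tool_pos: [0.5231, -0.3061, 0.2559]
tcp_rot: [3.142, -0.002, -0.002]
wrist_force: [-0.6, -0.0, 0.4]
width: 0.999
grip_force: 0.0
```

Run:
```python
from h import *
s=bot.read_state(); print({k:np.round(s[k],4) for k in("time","q","tool_pos","tcp_rot","wrist_force")})
p=bot.camera_params("wrist"); im=bot.read_camera("wrist"); cv2.imwrite("pics/w1.png",im); np.save("w1.npy",p,allow_pickle=True)
```

```text
{'time': np.float64(1.2), 'q': array([-5.7020e-01,  1.3550e-01,  1.7574e+00, -6.0000e-04,  1.2495e+00,
        1.0020e+00]), 'tool_pos': array([ 0.5231, -0.3061,  0.2559]), 'tcp_rot': array([ 3.1416e+00, -1.9000e-03, -1.6000e-03]), 'wrist_force': array([-0.6248, -0.0427,  0.3651])}
```

View pics/w1.png

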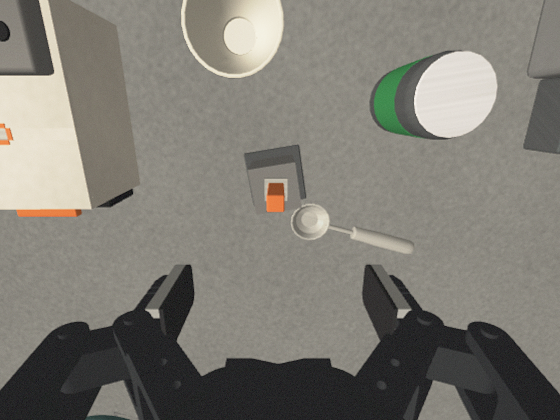

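The wrist picture shows the handle's top face at (275,200), its flange behind it at (276,187), and the holder block around (275,180). The spoon bowl is at (310,221). Next I measure the handle's top and yaw, and the holder's top.

Run:
```python
from h import *
p=np.load("w1.npy",allow_pickle=True).item(); im=cv2.imread("pics/w1.png"); hsv=cv2.cvtColor(im,cv2.COLOR_BGR2HSV)
m=((hsv[...,0]<20)&(hsv[...,1]>120)&(hsv[...,2]>80)).astype(np.uint8); m[:,:255]=0;m[:,300:]=0;m[:170]=0;m[225:]=0
ys,xs=np.nonzero(m); print("orange",xs.min(),xs.max(),ys.min(),ys.max())
V=hsv[...,2]
for y in range(ys.min(),ys.max()+1,2): 
    r=xs[ys==y]; print(y,r.min(),r.max(),int(V[y,275]))
crop=im[140:240,235:330]; cv2.imwrite("pics/w1c.png",cv2.resize(crop,None,fx=6,fy=6,interpolation=cv2.INTER_CUBIC))
```

```text
orange 266 283 183 211
183 269 282 143
185 268 282 134
187 268 283 136
189 268 283 136
191 268 283 137
193 267 283 132
195 267 283 191
197 267 283 233
199 267 283 232
201 266 283 232
203 267 283 231
205 267 283 232
207 267 283 232
209 267 283 232
211 267 283 221
```

View pics/w1c.png

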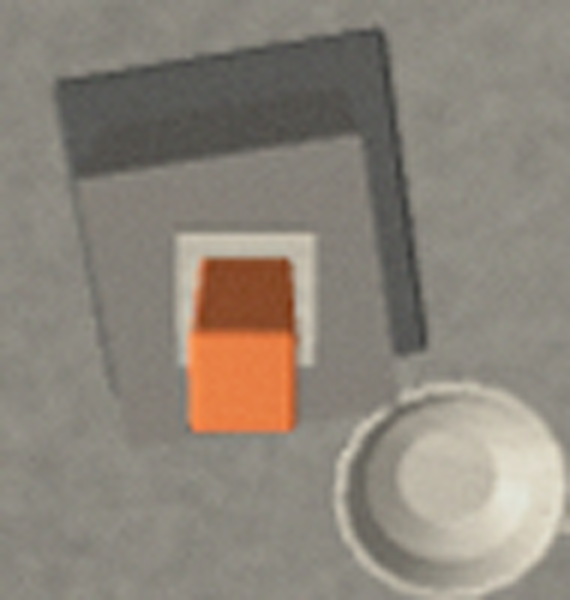

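Run:
```python
from h import *
p=np.load("w1.npy",allow_pickle=True).item()
print("top",onz(p,(275.2,203.5),.124),"corners",[onz(p,c,.124).round(4) for c in((267,195),(284,195),(267,212),(284,212))])
c=np.array([(80,178),(360,135),(130,440),(400,392)])/6+[235,140]
w=np.array([onz(p,q,.07) for q in c]);print(w.round(4),w.mean(0))
f=np.array([(176,233),(318,233)])/6+[235,140]; print("flange back edge",[onz(p,q,.074).round(4) for q in f])
```

```text
top [ 0.52628258 -0.30370325  0.124     ] corners [array([ 0.5341, -0.2965,  0.124 ]), array([ 0.5341, -0.3115,  0.124 ]), array([ 0.5183, -0.2963,  0.124 ]), array([ 0.5183, -0.3116,  0.124 ])]
[[ 0.5465 -0.2753  0.07  ]
 [ 0.5539 -0.3237  0.07  ]
 [ 0.4985 -0.2829  0.07  ]
 [ 0.5076 -0.3318  0.07  ]] [ 0.52662629 -0.30342018  0.07      ]
flange back edge [array([ 0.5377, -0.292 ,  0.074 ]), array([ 0.5377, -0.3165,  0.074 ])]
```

Call:
play_rows:
  commands:
    - [[0.002,0.001,0.08,0,0,0,-1],[0.002,0.001,0.15,0,0,0,-1],[0.002,0.001,0.2,0,0,0,-1],[0.002,0.001,0.23,0,0,0,-1],[0.002,0.001,0.241,0,0,0,-1],[0.002,0.001,0.241,0,0,0,-1],[0.002,0.001,0.241,0,0,0,-1]]

```text
time: 1.95
tool_pos: [0.5253, -0.3075, 0.113]
tcp_rot: [3.14, -0.004, 0.003]
wrist_force: [0.8, -1.0, 1.3]
width: 0.999
grip_force: 0.0
```

Run:
```python
from h import *
a=[]
for i in range(3):
    s=bot.read_state(); a.append(s["tool_pos"]); im=bot.read_camera("wrist")
print(np.round(a,4)); cv2.imwrite("pics/w2.png",im)
```

```text
[[ 0.5253 -0.3075  0.113 ]
 [ 0.5257 -0.3075  0.1135]
 [ 0.5259 -0.3073  0.1136]]
```

View pics/w2.png

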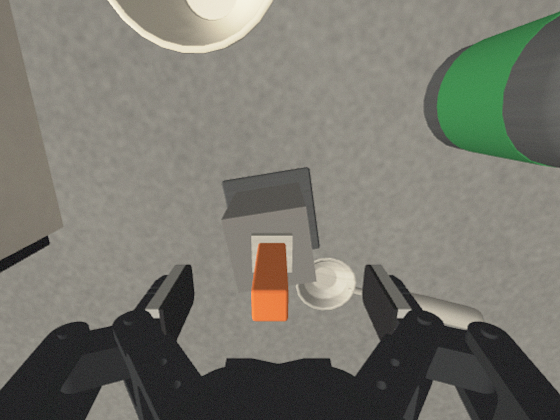

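The picture shows the handle (centre (270,290)) between the open fingers, whose midline is at about column 278, so 3–4 mm right. That agrees with the measured pose. I correct it and close.

Call:
play_rows:
  commands:
    - [[0,-0.006,0.005,0,0,0,-1],[0,-0.006,0.005,0,0,0,-1],[0,-0.006,0.005,0,0,0,0.6],[0,-0.006,0.005,0,0,0,0.6],[0,-0.006,0.005,0,0,0,1],[0,-0.006,0.005,0,0,0,1],[0,-0.006,0.005,0,0,0,1],[0,-0.006,0.005,0,0,0,1]]
  force: 60

```text
time: 2.9
tool_pos: [0.525, -0.3027, 0.1088]
tcp_rot: [3.141, -0.002, 0.0]
wrist_force: [-0.6, -0.6, 0.4]
width: 0.176
grip_force: 58.4
```

Call:
play_rows:
  commands:
    - [[0,0,0,0,0,0,1],[0,0,0,0,0,0,1],[0,0,0,0,0,0,1]]

```text
time: 3.2
tool_pos: [0.5249, -0.3027, 0.1087]
tcp_rot: [3.141, -0.002, 0.0]
wrist_force: [-0.3, 0.4, -0.2]
width: 0.177
grip_force: 58.4
```

Call:
play_rows:
  commands:
    - [[0,0,-0.03,0,0,0,1],[0,0,-0.09,0,0,0,1],[0,0,-0.16,0,0,0,1],[0,0,-0.23,0,0,0,1],[0,0,-0.267,0,0,0,1],[0,0,-0.267,0,0,0,1]]

```text
time: 3.8
tool_pos: [0.527, -0.304, 0.2741]
tcp_rot: [3.137, -0.002, 0.012]
wrist_force: [-0.0, -1.0, -0.4]
width: 0.181
grip_force: 58.5
```

Call:
play_rows:
  commands:
    - [[0,-0.05,0,0,0,0,1],[0,-0.12,0,0,0,0,1],[0,-0.2,0,0,0,0,1],[0,-0.28,0,0,0,0,1],[0,-0.36,0,0,0,0,1],[0,-0.42,0,0,0,0,1],[0,-0.443,0,0,0,0,1],[0,-0.443,0,0,0,0,1]]

```text
time: 4.6
tool_pos: [0.5243, -0.0353, 0.2672]
tcp_rot: [-3.141, -0.003, 0.004]
wrist_force: [-0.1, 0.1, -0.1]
width: 0.177
grip_force: 58.7
```

Call:
play_rows:
  commands:
    - [[0,0,0,0,0,0,1],[0,0,0,0,0,0,1],[0,0,0,0,0,0,1]]

```text
time: 4.9
tool_pos: [0.5252, -0.0382, 0.2686]
tcp_rot: [3.141, -0.005, -0.001]
wrist_force: [-0.3, 0.8, -0.8]
width: 0.177
grip_force: 58.7
```

Run:
```python
from h import *
s=bot.read_state(); print({k:np.round(s[k],4) for k in("time","tool_pos","tcp_rot","wrist_force","width")})
p=bot.camera_params("wrist"); im=bot.read_camera("wrist"); cv2.imwrite("pics/w3f.png",im); np.save("w3.npy",p,allow_pickle=True)
g=proj(p,[[.585,-.0375,.105]])[0]; print(g)
x,y=int(g[0]),int(g[1]); a,b=max(x-80,0),max(y-60,0)
c=cv2.resize(im[b:b+120,a:a+160],(480,360),interpolation=cv2.INTER_CUBIC); print(a,b)
cv2.imwrite("pics/w3.png",np.vstack([c,cv2.resize(im,(320,240))[:, :].copy() if 0 else cv2.copyMakeBorder(cv2.resize(im,(320,240)),0,0,0,160,0)]))
```

```text
{'time': np.float64(4.9), 'tool_pos': array([ 0.5252, -0.0382,  0.2686]), 'tcp_rot': array([ 3.1413e+00, -4.7000e-03, -7.0000e-04]), 'wrist_force': array([-0.3054,  0.783 , -0.8327]), 'width': np.float64(0.1767)}
[276.91180514 135.38167799]
196 75
```

View pics/w3.png

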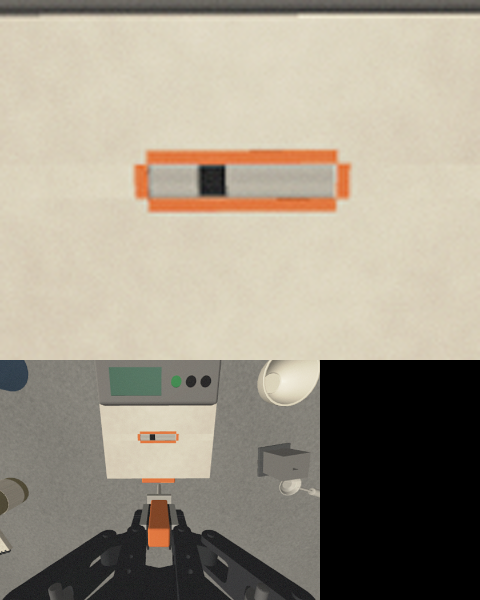

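The crop shows the orange-edged groove with its floor centre at about crop (243,181), and a black hole at crop (212,180), to the groove's +y side. The pin is gripped upright.

Run:
```python
from h import *
p=np.load("w3.npy",allow_pickle=True).item(); im=cv2.imread("pics/w3f.png"); hsv=cv2.cvtColor(im,cv2.COLOR_BGR2HSV)
g=hsv[...,2]; w=g[129:142,255:282].astype(int)
m=(w<90); ys,xs=np.nonzero(m); c=(xs.mean()+255,ys.mean()+129); print("hole px",c,xs.min(),xs.max(),ys.min(),ys.max(),"->",onz(p,c,.098))
o=((hsv[...,0]<20)&(hsv[...,1]>120)).astype(np.uint8);o[:115]=0;o[155:]=0
ys,xs=np.nonzero(o); k=((xs.min()+xs.max()+1)/2,(ys.min()+ys.max()+1)/2);print("groove",k,onz(p,k,.105), onz(p,(xs.min(),k[1]),.105)-onz(p,(xs.max(),k[1]),.105))
T=np.array([.5262,-.0382,.2686-.0987]); print("pred tip px",proj(p,T),"rod 30mm up",proj(p,T+[0,0,.03]))
for y in range(200,262,6): print(y,g[y,262:296:2])
```

```text
hole px (np.float64(266.33734939759034), np.float64(134.43373493975903)) 7 15 1 10 -> [ 0.58540358 -0.02740405  0.098     ]
groove (np.float64(277.0), np.float64(135.5)) [ 0.58489275 -0.03758168  0.105     ] [0.00016436 0.06605952 0.        ]
pred tip px [[277.7758686  218.68887118]] rod 30mm up [[277.74273942 233.66256018]]
200 [218 217 219 217 218 216 218 218 218 221 218 220 218 222 219 220 217]
206 [219 218 219 220 221 218 219 220 220 217 219 221 221 222 220 220 220]
212 [224 225 224 225 224 223 223 225 224 223 223 224 224 224 223 222 223]
218 [133 135 131 137 137 134 127 152 100  91 136 133 133 131 130 131 132]
224 [136 135 129 132 131 132 139 156 105  94 126 130 127 126 137 131 131]
230 [129 134 133 129 130 128 142 152 104  97 127 136 130 135 134 137 138]
236 [100 102 104 101 103 104 100  98 105 103 104 103  99 100 101 102 102]
242 [175 174 176 176 174 176 175 176 173 173 178 174 174 174 176 176 175]
248 [177 202 134 127 125 128 126 127 126 124 126 127 126 125 127 141 179]
254 [ 22 157 130 131 127 127 126 126 127 125 128 127 126 129 122 105  25]
260 [ 42 165 122 125 128 128 127 128 125 125 129 129 125 127 127 130  30]
```

Call:
play_rows:
  commands:
    - [[0.05,-0.01,0,0,0,0,1],[0.098,-0.018,0,0,0,0,1],[0.098,-0.018,0.03,0,0,0,1],[0.098,-0.018,0.06,0,0,0,1],[0.098,-0.018,0.083,0,0,0,1],[0.098,-0.018,0.083,0,0,0,1],[0.098,-0.018,0.083,0,0,0,1],[0.098,-0.018,0.083,0,0,0,1]]

```text
time: 5.75
tool_pos: [0.5846, -0.0264, 0.2203]
tcp_rot: [3.141, -0.002, 0.003]
wrist_force: [-0.2, -0.7, -0.4]
width: 0.177
grip_force: 58.7
```

Run:
```python
from h import *
for i in range(2):
    s=bot.read_state(); print({k:np.round(s[k],4) for k in("time","tool_pos","tcp_rot","wrist_force")})
    p=bot.camera_params("wrist"); im=bot.read_camera("wrist")
cv2.imwrite("pics/w4f.png",im); np.save("w4.npy",p,allow_pickle=True)
T=s["tool_pos"]+[.001,0,-.0987]
print("tip px",proj(p,T),"hole px",proj(p,[.585,-.0275,.1]),"below tip",proj(p,[T[0],T[1],.1]))
x,y=proj(p,T)[0].astype(int); a,b=x-60,y-60; print(a,b)
cv2.imwrite("pics/w4.png",cv2.resize(im[b:b+100,a:a+120],None,fx=5,fy=5,interpolation=cv2.INTER_CUBIC))
```

```text
{'time': np.float64(5.75), 'tool_pos': array([ 0.5846, -0.0264,  0.2203]), 'tcp_rot': array([ 3.1414e+00, -2.1000e-03,  3.0000e-03]), 'wrist_force': array([-0.2144, -0.7094, -0.4179])}
{'time': np.float64(5.8), 'tool_pos': array([ 0.5847, -0.0264,  0.2205]), 'tcp_rot': array([ 3.1413e+00, -1.9000e-03,  3.6000e-03]), 'wrist_force': array([ 0.7958,  0.6024, -0.2395])}
tip px [[277.84968318 219.05623748]] hole px [[279.20987429 211.09910691]] below tip [[277.86587433 210.34866258]]
217 159
```

View pics/w4.png

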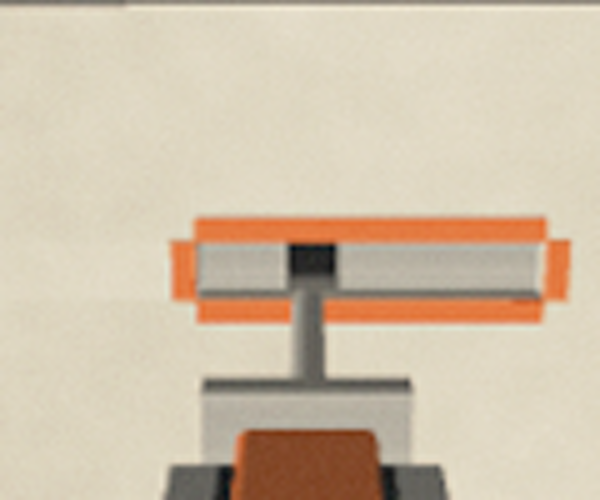

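The crop shows the rod's tip (crop (308,288)) just in front of the hole (crop (312,262)), within about 1 mm along the groove. A small shift, then down carefully.

Call:
play_rows:
  commands:
    - [[-0.001,0.0015,0.01,0,0,0,1],[-0.001,0.0015,0.02,0,0,0,1],[-0.001,0.0015,0.028,0,0,0,1],[-0.001,0.0015,0.028,0,0,0,1],[-0.001,0.0015,0.028,0,0,0,1]]

```text
time: 6.35
tool_pos: [0.5831, -0.027, 0.2018]
tcp_rot: [-3.141, 0.002, 0.001]
wrist_force: [-0.8, 0.1, 0.8]
width: 0.176
grip_force: 58.7
```

Call:
play_rows:
  commands:
    - [[0,0,0.002,0,0,0,1],[0,0,0.004,0,0,0,1],[0,0,0.006,0,0,0,1],[0,0,0.006,0,0,0,1],[0,0,0.006,0,0,0,1]]

```text
time: 6.85
tool_pos: [0.5834, -0.027, 0.1987]
tcp_rot: [-3.142, 0.002, 0.0]
wrist_force: [-0.8, -0.0, -0.7]
width: 0.173
grip_force: 58.7
```

Call:
play_rows:
  commands:
    - [[0,0,0.0015,0,0,0,1],[0,0,0.003,0,0,0,1],[0,0,0.003,0,0,0,1],[0,0,0.003,0,0,0,1]]

```text
time: 7.25
tool_pos: [0.5833, -0.027, 0.1968]
tcp_rot: [-3.142, 0.002, 0.0]
wrist_force: [1.1, -0.5, -0.7]
width: 0.175
grip_force: 58.7
```

Call:
play_rows:
  commands:
    - [[0,0,0.0015,0,0,0,1],[0,0,0.003,0,0,0,1],[0,0,0.003,0,0,0,1],[0,0,0.003,0,0,0,1]]

```text
time: 7.65
tool_pos: [0.5833, -0.027, 0.195]
tcp_rot: [-3.142, 0.002, 0.0]
wrist_force: [0.5, -0.1, -0.9]
width: 0.178
grip_force: 58.7
```

No force at tip height about 96 mm, so the tip is in the hole. I continue down to the pad.

Call:
play_rows:
  commands:
    - [[0,0,0.003,0,0,0,1],[0,0,0.006,0,0,0,1],[0,0,0.009,0,0,0,1],[0,0,0.012,0,0,0,1],[0,0,0.012,0,0,0,1],[0,0,0.012,0,0,0,1]]

```text
time: 8.25
tool_pos: [0.5833, -0.027, 0.1878]
tcp_rot: [-3.142, 0.002, 0.0]
wrist_force: [-0.2, -0.6, -0.2]
width: 0.174
grip_force: 58.7
```

Call:
play_rows:
  commands:
    - [[0,0,0.0025,0,0,0,1],[0,0,0.005,0,0,0,1],[0,0,0.006,0,0,0,1],[0,0,0.006,0,0,0,1]]

```text
time: 8.65
tool_pos: [0.5835, -0.027, 0.1844]
tcp_rot: [3.142, -0.002, 0.0]
wrist_force: [0.0, -1.1, 0.6]
width: 0.175
grip_force: 58.7
```

Call:
play_rows:
  commands:
    - [[0,0,0.002,0,0,0,1],[0,0,0.004,0,0,0,1],[0,0,0.004,0,0,0,1]]

```text
time: 8.95
tool_pos: [0.5837, -0.027, 0.1829]
tcp_rot: [3.142, -0.002, 0.001]
wrist_force: [-1.0, 0.4, 5.0]
width: 0.18
grip_force: 59.3
```

Call:
play_rows:
  commands:
    - [[0,0,0.002,0,0,0,1],[0,0,0.004,0,0,0,1],[0,0,0.004,0,0,0,1]]

```text
time: 9.25
tool_pos: [0.5837, -0.027, 0.1807]
tcp_rot: [3.142, -0.002, 0.002]
wrist_force: [-2.0, -0.2, 5.8]
width: 0.18
grip_force: 59.4
```

Call:
play_rows:
  commands:
    - [[0,0,0.0015,0,0,0,1],[0,0,0.003,0,0,0,1],[0,0,0.003,0,0,0,1]]

```text
time: 9.55
tool_pos: [0.5838, -0.027, 0.1791]
tcp_rot: [3.141, -0.002, 0.002]
wrist_force: [-2.5, 0.3, 5.7]
width: 0.174
grip_force: 59.5
```

Call:
play_rows:
  commands:
    - [[0,0,0.0015,0,0,0,1],[0,0,0.002,0,0,0,1],[0,0,0.002,0,0,0,1]]

```text
time: 9.85
tool_pos: [0.5838, -0.027, 0.1777]
tcp_rot: [3.141, -0.002, 0.002]
wrist_force: [-1.6, 0.6, 6.8]
width: 0.18
grip_force: 59.5
```

Run:
```python
from h import *
s=bot.read_state(); print({k:np.round(s[k],4) for k in("time","tool_pos","wrist_force")})
im=bot.read_camera("side"); cv2.imwrite("pics/s2.png",im)
for n in("pics/side0.png","pics/s2.png"):
    h=cv2.cvtColor(cv2.imread(n),cv2.COLOR_BGR2HSV); m=(h[...,0]<18)&(h[...,1]>150)&(h[...,2]>110); m[:,:275]=0;m[:,350:]=0;m[:205]=0;m[260:]=0
    ys,xs=np.nonzero(m); print(n,len(xs),xs.mean(),ys.mean())
```

```text
{'time': np.float64(9.85), 'tool_pos': array([ 0.5838, -0.027 ,  0.1777]), 'wrist_force': array([-1.5562,  0.6239,  6.8236])}
pics/side0.png 88 294.84090909090907 226.1818181818182
pics/s2.png 82 305.9756097560976 225.9390243902439
```

The tray's orange front moved 11 px outward in the side view, so the latch has tripped. I withdraw straight up and check again.

Call:
play_rows:
  commands:
    - [[0,0,-0.01,0,0,0,1],[0,0,-0.03,0,0,0,1],[0,0,-0.06,0,0,0,1],[0,0,-0.1,0,0,0,1],[0,0,-0.14,0,0,0,1],[0,0,-0.16,0,0,0,1],[0,0,-0.16,0,0,0,1]]

```text
time: 10.6
tool_pos: [0.5846, -0.0271, 0.2751]
tcp_rot: [3.141, -0.002, 0.007]
wrist_force: [0.6, 0.1, -1.4]
width: 0.18
grip_force: 58.9
```

Run:
```python
from h import *
s=bot.read_state(); print({k:np.round(s[k],4) for k in("time","tool_pos","tcp_rot","wrist_force")})
p=bot.camera_params("side"); im=bot.read_camera("side"); cv2.imwrite("pics/s3.png",im); P=[]
for n in("pics/side0.png","pics/s3.png"):
    h=cv2.cvtColor(cv2.imread(n),cv2.COLOR_BGR2HSV); m=(h[...,0]<18)&(h[...,1]>150)&(h[...,2]>110); m[:,:275]=0;m[:,350:]=0;m[:205]=0;m[260:]=0
    ys,xs=np.nonzero(m); print(n,len(xs),xs.mean(),ys.mean()); P.append(onz(p,(xs.mean(),ys.mean()),.06))
print("tray moved",P[1]-P[0])
```

```text
{'time': np.float64(10.6), 'tool_pos': array([ 0.5846, -0.0271,  0.2751]), 'tcp_rot': array([ 3.1412e+00, -1.6000e-03,  7.1000e-03]), 'wrist_force': array([ 0.5515,  0.1169, -1.3665])}
pics/side0.png 88 294.84090909090907 226.1818181818182
pics/s3.png 82 305.9756097560976 225.9390243902439
tray moved [-0.03385805 -0.00348104  0.        ]
```

The tray stands out about 34 mm. Now back over the holder.

Call:
play_rows:
  commands:
    - [[0,0.05,0,0,0,0,1],[-0.03,0.12,0,0,0,0,1],[-0.06,0.2,0,0,0,0,1],[-0.08,0.28,0,0,0,0,1],[-0.099,0.36,0,0,0,0,1],[-0.099,0.43,0,0,0,0,1],[-0.099,0.459,0,0,0,0,1],[-0.099,0.459,0,0,0,0,1]]

```text
time: 11.45
tool_pos: [0.5226, -0.3041, 0.2704]
tcp_rot: [-3.14, 0.007, 0.004]
wrist_force: [-0.5, 0.2, -0.8]
width: 0.176
grip_force: 58.8
```

Call:
play_rows:
  commands:
    - [[0,0,0.05,0,0,0,1],[0,0,0.1,0,0,0,1],[0,0,0.12,0,0,0,1],[0,0,0.12,0,0,0,1],[0,0,0.12,0,0,0,1]]

```text
time: 11.95
tool_pos: [0.5242, -0.3016, 0.2009]
tcp_rot: [-3.141, -0.0, -0.0]
wrist_force: [-0.7, -0.2, 0.1]
width: 0.182
grip_force: 58.8
```

Call:
play_rows:
  commands:
    - [[0.002,0.0025,0.015,0,0,0,1],[0.002,0.0025,0.03,0,0,0,1],[0.002,0.0025,0.04,0,0,0,1],[0.002,0.0025,0.04,0,0,0,1],[0.002,0.0025,0.04,0,0,0,1]]

```text
time: 12.45
tool_pos: [0.5247, -0.3038, 0.1762]
tcp_rot: [-3.141, 0.002, 0.001]
wrist_force: [1.1, 0.3, -1.2]
width: 0.18
grip_force: 58.8
```

Run:
```python
from h import *
s=bot.read_state(); print({k:np.round(s[k],4) for k in("time","tool_pos","tcp_rot","wrist_force")})
p=bot.camera_params("wrist"); im=bot.read_camera("wrist")
T=s["tool_pos"]+[.001,0,-.0987]
print("tip px",proj(p,T),"holder px",proj(p,[.5264,-.3036,.07]),"below tip",proj(p,[T[0],T[1],.07]))
x,y=proj(p,T)[0].astype(int); a,b=x-60,y-60; print(a,b)
cv2.imwrite("pics/w5.png",cv2.resize(im[b:b+100,a:a+120],None,fx=5,fy=5,interpolation=cv2.INTER_CUBIC))
```

```text
{'time': np.float64(12.45), 'tool_pos': array([ 0.5247, -0.3038,  0.1762]), 'tcp_rot': array([-3.1412e+00,  1.9000e-03,  9.0000e-04]), 'wrist_force': array([ 1.0806,  0.3394, -1.1772])}
tip px [[277.87198027 218.73420848]] holder px [[277.62983871 214.69644726]] below tip [[277.88216443 215.56490992]]
217 158
```

View pics/w5.png

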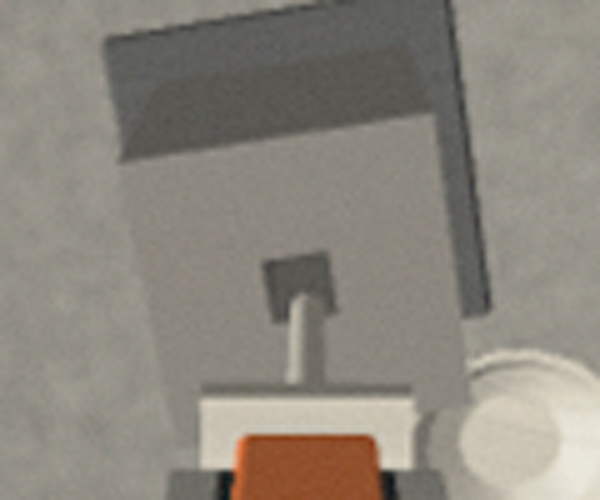

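The crop shows the holder's hole at crop (300,289) with the rod's tip entering at (307,300), well within it and about 1 mm right of centre. I correct that and lower.

Call:
play_rows:
  commands:
    - [[0,-0.0015,0.008,0,0,0,1],[0,-0.0015,0.025,0,0,0,1],[0,-0.0015,0.05,0,0,0,1],[0,-0.0015,0.075,0,0,0,1],[0,-0.0015,0.095,0,0,0,1],[0,-0.0015,0.103,0,0,0,1],[0,-0.0015,0.103,0,0,0,1],[0,-0.0015,0.103,0,0,0,1]]

```text
time: 13.3
tool_pos: [0.5251, -0.3031, 0.1148]
tcp_rot: [3.141, -0.002, 0.0]
wrist_force: [1.0, -1.2, -0.3]
width: 0.18
grip_force: 58.8
```

Call:
play_rows:
  commands:
    - [[0,0,0.002,0,0,0,1],[0,0,0.004,0,0,0,1],[0,0,0.006,0,0,0,1],[0,0,0.006,0,0,0,1]]

```text
time: 13.7
tool_pos: [0.5248, -0.3029, 0.1111]
tcp_rot: [3.142, -0.002, 0.0]
wrist_force: [0.7, -0.6, -0.4]
width: 0.175
grip_force: 58.8
```

Call:
play_rows:
  commands:
    - [[0,0,0.0015,0,0,0,1],[0,0,0.003,0,0,0,1],[0,0,0.003,0,0,0,1]]

```text
time: 14.0
tool_pos: [0.5247, -0.3029, 0.1091]
tcp_rot: [-3.141, 0.002, 0.0]
wrist_force: [-0.0, 0.6, -0.3]
width: 0.178
grip_force: 58.8
```

Call:
play_rows:
  commands:
    - [[0,0,0.0008,0,0,0,1],[0,0,0.001,0,0,0,1],[0,0,0.001,0,0,0,1]]

```text
time: 14.3
tool_pos: [0.5249, -0.303, 0.1088]
tcp_rot: [3.142, -0.002, 0.0]
wrist_force: [0.5, 0.1, 0.3]
width: 0.176
grip_force: 59.0
```

Call:
play_rows:
  commands:
    - [[0,0,0,0,0,0,0.3],[0,0,0,0,0,0,0],[0,0,0,0,0,0,-0.5],[0,0,0,0,0,0,-1],[0,0,0,0,0,0,-1],[0,0,0,0,0,0,-1],[0,0,0,0,0,0,-1],[0,0,0,0,0,0,-1]]

```text
time: 15.1
tool_pos: [0.5249, -0.3029, 0.1087]
tcp_rot: [-3.142, 0.002, 0.0]
wrist_force: [-0.6, -0.4, 0.1]
width: 1.002
grip_force: 0.0
```

Call:
play_rows:
  commands:
    - [[0,0,-0.03,0,0,0,-1],[0,0,-0.1,0,0,0,-1],[0,0,-0.17,0,0,0,-1],[0,0,-0.23,0,0,0,-1],[0,0,-0.245,0,0,0,-1],[0,0,-0.245,0,0,0,-1],[0,0,-0.245,0,0,0,-1]]

```text
time: 15.8
tool_pos: [0.5241, -0.3025, 0.254]
tcp_rot: [-3.14, 0.002, 0.003]
wrist_force: [-0.2, 0.2, -0.7]
width: 0.998
grip_force: 0.0
```

Run:
```python
from h import *
s=bot.read_state(); print({k:np.round(s[k],4) for k in("time","tool_pos","wrist_force","width")})
p=bot.camera_params("wrist"); im=bot.read_camera("wrist"); c=proj(p,[.526,-.3035,.1])[0].astype(int)
sd=bot.read_camera("side")
a=cv2.resize(im[c[1]-60:c[1]+60,c[0]-60:c[0]+60],(390,390)); b=cv2.resize(sd[130:260,220:350],(390,390))
cv2.imwrite("pics/f.png",np.hstack([a,b]))
for n,g in(("0",cv2.imread("pics/side0.png")),("now",sd)):
    h=cv2.cvtColor(g,cv2.COLOR_BGR2HSV)[150:172,284:298]; ys,xs=np.nonzero((h[...,0]<18)&(h[...,1]>110)&(h[...,2]>110)); print(n,len(xs),xs.mean()+284,ys.mean()+150)
```

```text
{'time': np.float64(15.8), 'tool_pos': array([ 0.5241, -0.3025,  0.254 ]), 'wrist_force': array([-0.1811,  0.1505, -0.7285]), 'width': np.float64(0.9982)}
0 66 290.93939393939394 161.3030303030303
now 64 291.0 161.3125
```

View pics/f.png

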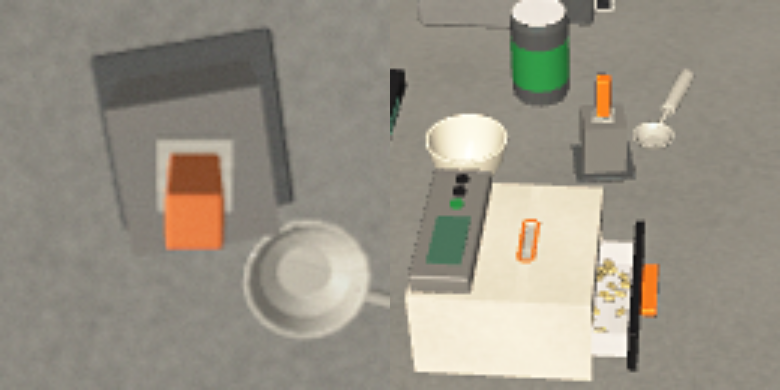

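The picture shows the pin upright in its holder with its flange flat on the block, as at the start, and the tray standing open with the sample visible. The spoon, bowl and tin are where they were.

```bash
python3 -c "
from workcell import bot
print(bot.finish_job())"
```

```text
the job is handed in; nothing more can be done
None
```

The latch tripped and the tray is out about 34 mm; the pin is back in its holder, fully home and released, nothing else appears moved, wrist force stayed under about 8 N in every reading, and the job was handed in at about 16 s.

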